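# Wedge the rocking two-ring cooker

### The arm

A 7-joint arm with a two-finger parallel gripper is mounted at the origin on the work surface. World frame = base frame: x ahead of the robot, y to its left, z up, the work surface at z = 0. Lengths are in m, angles in rad, forces in N, time in s.
With the tool pointing down it reaches from about 0.425 to 0.925 m from the base axis. Payload 6.8 kg.
Tool frame: the origin (TCP) lies at the centre of the arm's flange, where the gripper is bolted on; the fingertips stand 173 mm ahead of it and the grasp point (between the pads) lies 155 mm ahead of it (r.hold_point_z is the distance from the TCP to the grasp point, in m); z points along the fingers, x is the direction in which the jaws open and shut, and the axes are right-handed (so a half turn about z gives the same grasp; the last joint's range is limited). The gripper opens to 85 mm and grips with 20 to 120 N. Pads are 22 mm wide; open, the fingers measure 114 mm over their backs; the gripper's body (76 mm by 85 mm) begins 54 mm behind the grasp point. The pads swing forward as they close: fully open they stand 13 mm farther back than shut.
Start: joints at [1.132, 0.477, 0.022, 1.555, -0.011, 1.109, -0.083], TCP at [0.219, -0.638, 0.405] pointing down, gripper open.
Joint ranges: [-2.96, 2.96], [-0.34, 2.1], [-1.41, 1.46], [0.24, 2.44], [-1.37, 4.51], [0.17, 1.92], [-2.96, 2.96]. Speed limits (rad/s): [2.39, 2.39, 3.14, 3.14, 3.14, 3.14, 3.14].

### API

Orientations are given as a rotation vector (axis times angle).
In Python, from bench import r gives the robot as it stands.
- The arm moves only by the tool apply_moves, never from a script. Its arguments are lists of equal length, an entry for each row: "dp": the shift along the tool's x, y, z scaled (see below), a list of three; "twist": the turn, a rotation vector about the tool's x, y, z scaled (see below), a list of three; "jaw": the closure in counts, from 0 (fully open) to 255 (shut). In form: {"dp": [[x, y, z], ...], "twist": [[rx, ry, rz], ...], "jaw": [jaw, ...]}. A call has 1 to 20 rows; each row shifts and turns the pose as measured when the row begins, along the tool's axes as they then stand; what a row does not reach is not made up. The controller multiplies each number of a shift by 12 cm and each number of a turn by 120 degrees. A row lasts 1/10 s, in which the tool goes at most 50 mm and 8.59 degrees, less where a joint would pass 70% of its speed; a pose out of reach is approached as far as the arm can. A call with a number of a shift or a turn outside -1 to 1 is refused whole. A call with a gripper value outside its range is refused whole. The fingers move at their own pace and stop on an object; "grip_force" is the grip in N (left out, the last holds). Time passes only in rows, so rows that do not move let the fingers close. It gives the time, the measured TCP pose, the force and the opening at its end, in the units of the state.
- r.get_obs(): the state, without advancing time (a new reading comes with each control period).
- r.grab_frame(name): name is "scene" or "top" or "wrist"; returns a dict with "color" (480x640x3 uint8, red, green, blue), "z_map" (480x640 float32, m along the optical axis (not along the pixel's ray), 0 where there is no reading), "intrinsics" (3x3 intrinsics, pixels), "R" (3x3) and "t" (3): a world point X has camera coordinates R X + t; the wrist camera has in their place "hand_eye" (4x4, takes a point from camera to tool coordinates, whose origin is the TCP and whose axes are the tool frame's). Camera axes: x right, y down, z forward; pixel columns grow to the right and rows downward; lengths in m; the calibration is good to about 2 mm. A picture is of the moment at which its call begins: read the wrist's pose just before it.
- r.hand_in(): hands the job in, once; it reports no verdict.
The state is a dict: "clock": time; "joints": joint angles; "qvel": joint speeds; "tau": joint torques, N m; "tcp_pos": TCP position; "orientation": TCP orientation; "contact_force": force on the tool from outside, world axes, zero at the start; "moment": the same for the moment, N m; "grip_width": finger opening in m.
Only numpy, scipy, OpenCV 4.12 (cv2) and the standard library are available. Lean on these libraries where they do the work, as an engineer would, in place of code of your own. Each camera call takes 0.05 s, during which the arm holds its last target.

### The job

The two-ring cooker rocks because one of its feet is too short. Lay the wooden wedge flat on the counter, slide its thin end in under the middle of that foot and tap it gently further in until it is tight, so that the foot bears firmly on it; stop there without forcing it, with the cooker still level, not prised up and not shoved along the counter. Leave the mug, the jar and the pot on the cooker as they are.

Things in the scene. Friction and masses are not known exactly. Their poses are not given: they have to be found in the camera images.
- cooker: White two-ring cooker, 280 x 480 mm, 3.6 kg, loose. Origin: on the counter under its middle. x: front (black regulators) to back; y: small ring to big ring; z up. Housing 22 to 72 mm above the counter, rings to 84. Four domed feet, 24 mm across, at x = +-115, y = +-215 mm: three rubber ones stand on the counter, the one at x = +115, y = -215 is short and hangs clear.
- foot_seat (a point): Where the short foot leaves the housing's underside, 22 mm above the counter, 25 mm in from the small-ring end (-y) and from the back (+x) of the housing. Axes as the cooker's. The foot is a bare steel dome, 24 mm across, straight below; its lowest point is 5 to 12 mm above the counter, different each time and not measured.
- wedge: Beech wedge, 160 x 36 mm, 50 g, flat underneath, top sloping evenly from 3 mm high at the thin end (x = +80 mm) to 23 mm at the heel (x = -80 mm). Origin: middle of its underside; x to the thin end, z up. Alone it slides along the counter with under 1 N.
- mug: White mug, 80 mm across, 95 mm high, handle out to 37 mm on its +y side, loose on the counter. Origin: centre of its underside.
- jar: Amber jar with a red cap, 62 mm across, 85 mm high, loose on the counter. Origin: centre of its underside.
- pot: Open steel pot, 160 mm across, 85 mm high, two side handles, loose on the big ring. Origin: centre of its underside, 84 mm above the counter.
- wedge_heel (a point): Middle of the wedge's heel face (36 wide, 23 mm high), 11.5 mm above its underside; axes as the wedge's. The foot begins to bear 16 to 72 mm back from the thin end; then the push needed rises by 1 to 1.5 N per mm. It is tight at a push of 8 to 12 N and stays by friction; beyond about 16 N it is forced: it strains the foot and begins to prise the cooker up and shove it.

How it is judged:
By the outcome, as a careful person would: the job done as asked, in the order asked, and still so for the second after the job is handed in, with the robot touching nothing.
It also fails if it takes over 69 s, if anything falls off the work surface, if the arm or the gripper's body presses on something with over 40 N, if the wrist force passes 120 N, or if a joint passes its speed limit or range.

## Working session

There is one attempt and no reset: what is moved stays moved. The work goes in short steps, Python scripts to look and compute and a tool call to move; the robot and the scene stay as the last step left them, time stands still between calls to the robot, and variables do not carry over. Pictures are saved under pics/ and viewed, and the job is handed in when it is done.

Besides the shell and the picture viewer there is one more tool, called as name(argument=value, ...) on one line, values as JSON. apply_moves: Moves the arm, as the interface text tells. Shifts and turns lie within -1 to 1; 1 stands for 12 cm of shift or 120 degrees of turn. Its arguments: {"type":"object","properties":{"dp":{"type":"array"},"twist":{"type":"array"},"jaw":{"type":"array"},"grip_force":{"type":"number"}},"required":["dp","twist","jaw"]}

```bash
ls; mkdir -p pics
cat > h.py <<'E'
import numpy as np, cv2
from scipy.spatial.transform import Rotation as Ro
from bench import r
def save(n,f): cv2.imwrite('pics/'+n,f['color'][:,:,::-1])
def ray(f,u,v,z):
    K=f['intrinsics'];R=np.array(f['R']);t=np.array(f['t'])
    d=R.T@np.linalg.solve(K,[u,v,1.]);c=-R.T@t
    return c+d*(z-c[2])/d[2]
def proj(f,X):
    p=f['intrinsics']@(np.array(f['R'])@np.array(X)+f['t']);return p[:2]/p[2]
def cloud(f):
    Z=f['z_map'];K=f['intrinsics'];v,u=np.mgrid[:480,:640]
    P=np.stack([(u-K[0,2])*Z/K[0,0],(v-K[1,2])*Z/K[1,1],Z],-1)
    return (P-np.array(f['t']))@np.array(f['R'])
E
python3 - <<'E'
from h import *
o=r.get_obs()
for k in o: print(k,np.round(o[k],3))
import pickle
for n in ('scene','top'):
    f=r.grab_frame(n);save(n+'0.png',f);pickle.dump(f,open(n+'0.pkl','wb'));print(n,f['intrinsics'],-np.array(f['R']).T@f['t'])
f=r.grab_frame('wrist');save('wrist0.png',f);print(f['hand_eye'])
E
```

```text
pics
clock 0.0
joints [ 1.132  0.478  0.022  1.556 -0.011  1.109 -0.083]
qvel [ 0.001 -0.    -0.001  0.001  0.     0.     0.   ]
tau [ 0.0000e+00 -5.9645e+01  1.6080e+00 -2.8120e+01  1.2000e-02  9.0000e-03
 -0.0000e+00]
tcp_pos [ 0.219 -0.638  0.404]
orientation [-2.556e+00  1.825e+00  2.000e-03]
contact_force [ 0.669 -0.1   -0.5  ]
moment [-0.002  0.021 -0.023]
grip_width 0.085
scene [[435.11716947   0.         321.07303205]
 [  0.         435.11716947 241.53116773]
 [  0.           0.           1.        ]] [ 1.47516676 -0.34030482  0.74379394]
top [[490.32301011   0.         311.0246473 ]
 [  0.         490.32301011 240.05124207]
 [  0.           0.           1.        ]] [0.29471317 0.07330611 1.46383337]
[[ 9.99999907e-01  2.47126417e-05 -4.31103507e-04 -2.31447069e-04]
 [ 1.16225084e-04  9.46113851e-01  3.23834168e-01 -8.34125232e-02]
 [ 4.15875797e-04 -3.23834188e-01  9.46113759e-01  3.09919719e-02]
 [ 0.00000000e+00  0.00000000e+00  0.00000000e+00  1.00000000e+00]]
```

View pics/scene0.png

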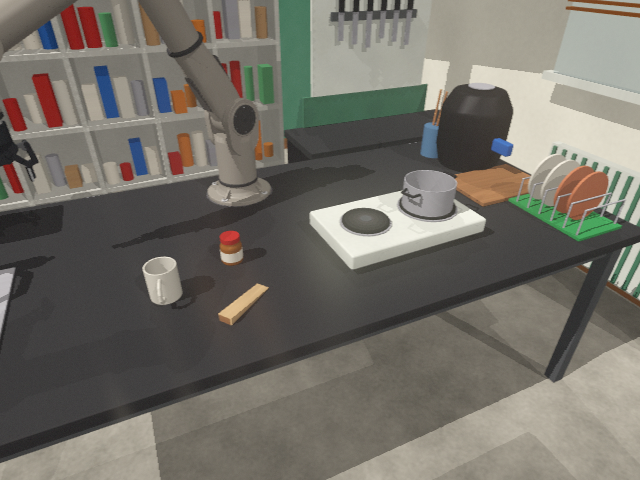

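View pics/top0.png

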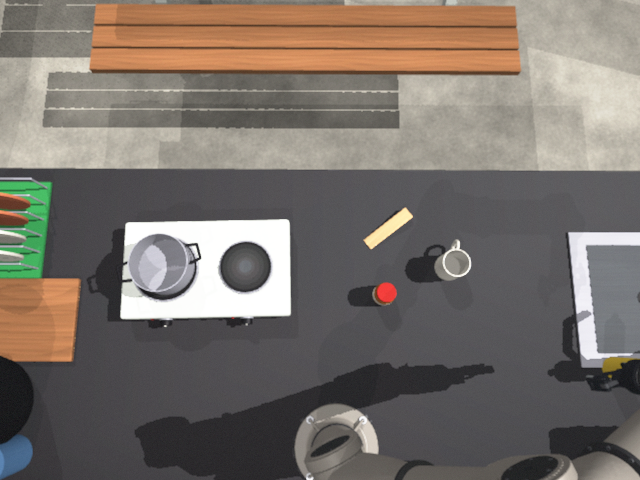

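View pics/wrist0.png

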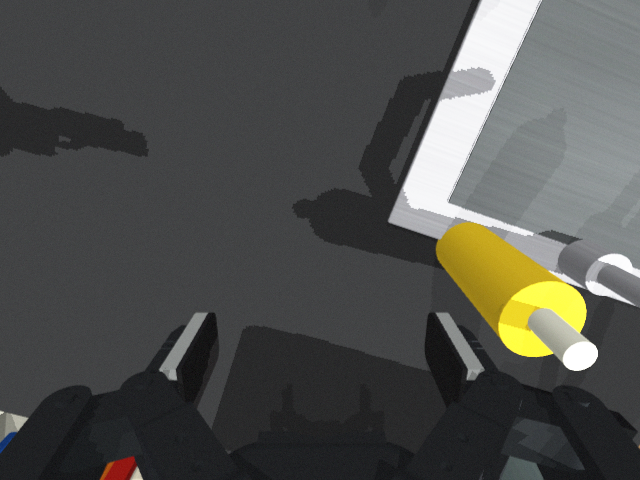

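The top view shows the cooker at (122–290, 220–320), with its regulators towards the robot, so the short foot is at the upper-right corner near (290, 220). The wedge runs from its heel at about (412, 210) to its thin end at (366, 245). The jar is at (385, 293) and the mug at (453, 262). Next I'll measure these.

```bash
cat > m.py <<'E'
from h import *
def wedge(f):
    P=cloud(f); hsv=cv2.cvtColor(f['color'],cv2.COLOR_RGB2HSV)
    w=P; m=(hsv[...,1]>60)&(hsv[...,2]>120)&(hsv[...,0]>8)&(hsv[...,0]<30)&(w[...,2]<0.06)&(w[...,2]>-0.03)&(w[...,0]>.3)&(w[...,0]<.85)&(w[...,1]<0.4)
    n,l,s,c=cv2.connectedComponentsWithStats(m.astype(np.uint8))
    i=1+np.argmax(s[1:,4]); return l==i,s[i],P
def cooker(f):
    hsv=cv2.cvtColor(f['color'],cv2.COLOR_RGB2HSV);P=cloud(f)
    m=(hsv[...,1]<40)&(hsv[...,2]>150)&(abs(P[...,2]-.072)<.02)&(P[...,0]>.25)&(P[...,0]<.9)
    n,l,s,c=cv2.connectedComponentsWithStats(m.astype(np.uint8)); i=1+np.argmax(s[1:,4]); return l==i,s[i],P
E
python3 - <<'E'
from m import *
import pickle
for n in ('top','scene'):
    f=pickle.load(open(n+'0.pkl','rb'))
    m,s,P=wedge(f);print(n,'wedge',s)
    c=max(cv2.findContours(m.astype(np.uint8),0,1)[0],key=cv2.contourArea)
    print('quad px',cv2.boxPoints(cv2.minAreaRect(c)).round(1).tolist())
    q=P[m];print('pca'); C=q[:,:2]-q[:,:2].mean(0);w,v=np.linalg.eigh(C.T@C);d=v[:,1]
    d=d if d[1]>0 else -d; t=C@d;print(q.mean(0),d,np.degrees(np.arctan2(d[1],d[0])),t.min(),t.max())
    print('slope',np.polyfit(t,q[:,2],1))
    m,s,P=cooker(f);print('cooker',s)
    q=P[m];print(q[:,2].mean())
    if n=='top':
        c=max(cv2.findContours(m.astype(np.uint8),0,1)[0],key=cv2.contourArea)
        b=cv2.boxPoints(cv2.minAreaRect(cv2.convexHull(c)));W=np.array([ray(f,u,v,.072) for u,v in b])
        print(b,W, [np.linalg.norm(W[i]-W[i-1]) for i in range(4)])
    hsv=cv2.cvtColor(f['color'],cv2.COLOR_RGB2HSV)
    m=(hsv[...,1]>180)&((hsv[...,0]<6)|(hsv[...,0]>174))&(abs(P[...,2]-.085)<.015)&(P[...,1]<.15)&(P[...,1]>-.3)&(P[...,0]>.3)
    print('jar',P[m].mean(0))
E
```

```text
top wedge [363 207  50  43 707]
quad px [[362.29998779296875, 239.5], [405.1000061035156, 206.10000610351562], [413.20001220703125, 216.60000610351562], [370.3999938964844, 249.89999389648438]]
pca
[ 0.62706675 -0.16047146  0.01115818] [-0.613028    0.79006118] 127.80877056010388 -0.08909139779239 0.08290679387885462
slope [-0.09933524  0.01115818]
cooker [  121   220   170   100 10158]
0.07114679858823704
[[119.15057 222.75436]
 [289.01855 219.45596]
 [290.90622 316.67172]
 [121.03824 319.97012]] [[0.62474719 0.63240714 0.072     ]
 [0.63693434 0.1373564  0.072     ]
 [0.35617588 0.12834651 0.072     ]
 [0.34494762 0.60422946 0.072     ]] [np.float64(0.28121483372333983), np.float64(0.4952007313573578), np.float64(0.28090299107485744), np.float64(0.4760153937606794)]
jar [ 0.42450792 -0.13868537  0.0843158 ]
scene wedge [218 283  51  42 779]
quad px [[215.5, 315.6000061035156], [255.3000030517578, 274.70001220703125], [268.0, 287.0], [228.1999969482422, 327.8999938964844]]
pca
[ 0.63752374 -0.17142692  0.01376109] [-0.63215794  0.77483955] 129.20951184657525 -0.06703427447156814 0.10010607558816714
slope [-0.0777444   0.01376109]
cooker [ 310  191  176   72 5153]
0.0712061616707366
jar [ 0.42856903 -0.14046002  0.08623833]
```

```bash
cat >> m.py <<'E'
def cookpose(f):
    m,s,P=cooker(f)
    k=cv2.findContours(m.astype(np.uint8),0,cv2.CHAIN_APPROX_NONE)[0]
    c=max(k,key=cv2.contourArea)
    W=np.array([ray(f,u,v,.072)[:2] for u,v in c[:,0,:]])
    return W,cv2.minAreaRect((W*1000).astype(np.float32)),cv2.boxPoints(cv2.minAreaRect((W*1000).astype(np.float32)))
E
python3 - <<'E'
from m import *
import pickle
for n in ('top','scene'):
    f=pickle.load(open(n+'0.pkl','rb'))
    W,a,b=cookpose(f);print(n,a);print(b)
    # edge fits: right edge (-y) and back edge
    W=W*1000
    cx,cy=a[0]
    for name,sel in (('back',(W[:,0]>cx+125)&(abs(W[:,1]-cy)<200)),('end-y',(W[:,1]<cy-225)&(abs(W[:,0]-cx)<110)),('end+y',(W[:,1]>cy+225)&(abs(W[:,0]-cx)<110)),('front',(W[:,0]<cx-125)&(abs(W[:,1]-cy)<200))):
        q=W[sel]
        if len(q)<8: continue
        l=cv2.fitLine(q.astype(np.float32),cv2.DIST_HUBER,0,.01,.01).ravel();print(name,len(q),l,np.degrees(np.arctan2(l[1],l[0])))
    m,s,P=wedge(f)
    c=max(cv2.findContours(m.astype(np.uint8),0,1)[0],key=cv2.contourArea)
    Q=np.array([ray(f,u,v,.012)[:2] for u,v in c[:,0,:]])*1000
    print('wedge',cv2.minAreaRect(Q.astype(np.float32)),cv2.boxPoints(cv2.minAreaRect(Q.astype(np.float32))))
E
```

```text
top ((490.85260009765625, 371.47772216796875), (280.55133056640625, 477.51373291015625), 1.4102214574813843)
[[344.74347 606.70996]
 [356.49536 129.34093]
 [636.96173 136.24548]
 [625.20984 613.6145 ]]
back 137 [ 2.7431579e-02 -9.9962366e-01  6.2935571e+02  3.8435159e+02] -88.428085
end-y 76 [9.9950844e-01 3.1351503e-02 4.7206488e+02 1.3352809e+02] 1.7966032
end+y 69 [9.9971056e-01 2.4057485e-02 4.9225366e+02 6.0867981e+02] 1.3785253
front 144 [ 2.7177759e-02 -9.9963063e-01  3.5490887e+02  3.7618768e+02] -88.442635
wedge ((626.635498046875, -160.41033935546875), (40.27702331542969, 169.01475524902344), 38.23808670043945) [[ 558.5136   -106.498726]
 [ 663.122    -239.25063 ]
 [ 694.7574   -214.32196 ]
 [ 590.149     -81.57005 ]]
scene ((509.838134765625, 366.4464111328125), (304.25927734375, 491.08465576171875), 1.3202909231185913)
[[352.09125 608.41833]
 [363.40656 117.46399]
 [667.585   124.47449]
 [656.2697  615.42883]]
back 117 [ 2.3831451e-02 -9.9971598e-01  6.5672205e+02  3.5626343e+02] -88.63442
end-y 41 [9.9968743e-01 2.5000345e-02 5.1521857e+02 1.2307801e+02] 1.4325634
end+y 34 [9.9842280e-01 5.6141987e-02 5.5394153e+02 6.0934637e+02] 3.2183912
front 85 [ 2.1661928e-02 -9.9976534e-01  3.6206534e+02  3.2031729e+02] -88.75876
wedge ((628.39501953125, -167.78810119628906), (53.89752197265625, 161.18936157226562), 38.39884948730469) [[ 557.2152  -121.36431]
 [ 657.3351  -247.68936]
 [ 699.5748  -214.21188]
 [ 599.45496  -87.88684]]
```

```bash
cat > g.py <<'E'
from h import *
import sys
def go(p,yaw):
    o=r.get_obs();R=Ro.from_rotvec(o['orientation']).as_matrix()
    T=np.array([[np.cos(yaw),np.sin(yaw),0],[np.sin(yaw),-np.cos(yaw),0],[0,0,-1]])
    rv=Ro.from_matrix(R.T@T).as_rotvec(degrees=True)
    D=np.array(p)-o['tcp_pos']
    print('t',round(o['clock'],2),'pos',np.round(o['tcp_pos'],4),'yaw',np.degrees(np.arctan2(R[1,0],R[0,0])).round(2),'F',np.round(o['contact_force'],2),'w',round(o['grip_width'],4))
    print('twist total /120:',(rv/120).round(4),'dp/0.12 now:',(R.T@D/.12).round(4),'after twist:',(T.T@D/.12).round(4))
if __name__=='__main__':
    a=[float(x) for x in sys.argv[1:]];go(a[:3],np.radians(a[3]))
E
python3 g.py .645 -.184 .30 38.2
```

```text
t 0.15 pos [ 0.2191 -0.6382  0.404 ] yaw -71.05 F [-0.8  -0.19 -0.25] w 0.0852
twist total /120: [-6.000e-04  5.000e-04 -9.104e-01] dp/0.12 now: [-2.4261 -4.5858  0.8693] after twist: [ 5.1295 -0.7799  0.8663]
```

apply_moves(dp=[[0, 0, 0], [0, 0, 0], [0, 0, 0], [0, 0, 0], [0, 0, 0], [0, 0, 0], [0, 0, 0], [0, 0, 0], [0, 0, 0], [0, 0, 0], [0, 0, 0], [0, 0, 0], [0, 0, 0], [0, 0, 0]], twist=[[0, 0, -0.07], [0, 0, -0.07], [0, 0, -0.07], [0, 0, -0.07], [0, 0, -0.07], [0, 0, -0.07], [0, 0, -0.07], [0, 0, -0.07], [0, 0, -0.07], [0, 0, -0.07], [0, 0, -0.07], [0, 0, -0.07], [0, 0, -0.07], [0, 0, 0]], jaw=[0, 0, 0, 0, 0, 0, 0, 0, 0, 0, 0, 0, 0, 0])

```text
clock: 1.55
tcp_pos: [0.218, -0.6367, 0.3976]
orientation: [-2.932, -1.091, 0.002]
contact_force: [-0.3, 0.1, -0.2]
grip_width: 0.0855
```

```bash
python3 g.py .645 -.184 .30 38.2
```

```text
t 1.55 pos [ 0.218  -0.6367  0.3976] yaw 40.83 F [-0.26  0.08 -0.23] w 0.0855
twist total /120: [-0.006  -0.0015  0.0219] dp/0.12 now: [ 5.156  -0.5179  0.8373] after twist: [ 5.1291 -0.7641  0.8136]
```

apply_moves(dp=[[0, 0, 0], [0.365, -0.055, 0.05], [0.365, -0.055, 0.05], [0.365, -0.055, 0.05], [0.365, -0.055, 0.05], [0.365, -0.055, 0.05], [0.365, -0.055, 0.05], [0.365, -0.055, 0.05], [0.365, -0.055, 0.05], [0.365, -0.055, 0.05], [0.365, -0.055, 0.05], [0.365, -0.055, 0.05], [0.365, -0.055, 0.05], [0.365, -0.055, 0.05], [0.365, -0.055, 0.05], [0, 0, 0]], twist=[[-0.006, 0, 0.022], [0, 0, 0], [0, 0, 0], [0, 0, 0], [0, 0, 0], [0, 0, 0], [0, 0, 0], [0, 0, 0], [0, 0, 0], [0, 0, 0], [0, 0, 0], [0, 0, 0], [0, 0, 0], [0, 0, 0], [0, 0, 0], [0, 0, 0]], jaw=[0, 0, 0, 0, 0, 0, 0, 0, 0, 0, 0, 0, 0, 0, 0, 0])

```text
clock: 3.15
tcp_pos: [0.6735, -0.1885, 0.3071]
orientation: [-3.008, -0.901, 0.0]
contact_force: [0.3, 1.0, -0.3]
grip_width: 0.0851
```

```bash
cat >> h.py <<'E'
def wpose(f,o):
    R=Ro.from_rotvec(o['orientation']).as_matrix();T=np.eye(4);T[:3,:3]=R;T[:3,3]=o['tcp_pos']
    C=T@np.array(f['hand_eye']);f['R']=C[:3,:3].T;f['t']=-C[:3,:3].T@C[:3,3];return f
E
python3 g.py .645 -.184 .30 38.2
python3 - <<'E'
from m import *
o=r.get_obs();f=wpose(r.grab_frame('wrist'),o);save('wrist1.png',f)
m,s,P=wedge(f);print(s)
q=P[m];C=q[:,:2]-q[:,:2].mean(0);w,v=np.linalg.eigh(C.T@C);print(q.mean(0),v[:,1],np.degrees(np.arctan2(v[1,1],v[0,1])))
print(cv2.minAreaRect((q[:,:2]*1000).astype(np.float32)),cv2.boxPoints(cv2.minAreaRect((q[:,:2]*1000).astype(np.float32))))
E
```

```text
t 3.15 pos [ 0.6735 -0.1885  0.3071] yaw 33.34 F [ 0.28  0.97 -0.27] w 0.0851
twist total /120: [-0.0009 -0.0003 -0.0405] dp/0.12 now: [-0.1773 -0.1618  0.0593] after twist: [-0.1629 -0.1764  0.059 ]
[  251    43    72   235 10988]
[ 0.62654119 -0.15841306  0.01229257] [-0.60650373  0.79508064] 127.33712718718091
((629.5555419921875, -164.53768920898438), (40.32975769042969, 172.3111572265625), 36.732391357421875) [[ 561.8669   -107.549545]
 [ 664.9224   -245.6462  ]
 [ 697.2442   -221.52583 ]
 [ 594.18866   -83.429184]]
```

View pics/wrist1.png

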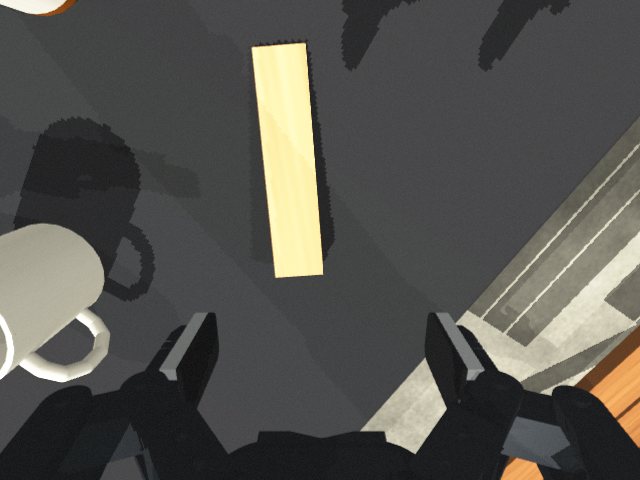

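Run:
```python
from m import *
o=r.get_obs();f=wpose(r.grab_frame('wrist'),o)
m,s,P=wedge(f);m=cv2.erode(m.astype(np.uint8),np.ones((5,5)))>0
for v in range(50,276,25):
    u=np.where(m[v])[0]; print(v,u.min(),u.max(),P[v,u].mean(0).round(4))
c=max(cv2.findContours(wedge(f)[0].astype(np.uint8),0,1)[0],key=cv2.contourArea);a=cv2.approxPolyDP(c,6,True)[:,0];print(a.tolist())
print(P[340:345,100:110,:].mean((0,1)),'counter',P[100,500],P[300,380],P[150,400])
for u,v in a: 
    z=.023 if v>200 else .003; z2=.003 if v>200 else .023
    print(u,v,(ray(f,u,v,z)*1000).round(1),(ray(f,u,v,z2)*1000).round(1))
```

```text
50 265 308 [ 0.5831 -0.0998  0.0035]
75 268 311 [ 0.5932 -0.1117  0.0055]
100 264 313 [ 0.6013 -0.1254  0.0074]
125 267 314 [ 0.6099 -0.1394  0.0094]
150 269 316 [ 0.6222 -0.1514  0.0116]
175 275 318 [ 0.6326 -0.1652  0.0139]
200 280 320 [ 0.642  -0.1802  0.0159]
225 283 322 [ 0.6559 -0.193   0.0182]
250 280 324 [ 0.6667 -0.2083  0.0206]Traceback (most recent call last):
  File "<stdin>", line 5, in <module>
    return umr_minimum(a, axis, None, out, keepdims, initial, where)
ValueError: zero-size array to reduction operation minimum which has no identity
```

```bash
cat > wc.py <<'E'
from m import *
o=r.get_obs();f=wpose(r.grab_frame('wrist'),o)
m,s,P=wedge(f);c=max(cv2.findContours(m.astype(np.uint8),0,1)[0],key=cv2.contourArea);a=cv2.approxPolyDP(c,8,True)[:,0]
A=np.array([ray(f,u,v,.023 if v>200 else .003)*1000 for u,v in a]);print(a.tolist());print(A.round(1))
h=A[a[:,1]>200].mean(0);t=A[a[:,1]<=200].mean(0);d=(t-h)[:2];print('heel',h,'thin',t,np.linalg.norm(d),np.degrees(np.arctan2(d[1],d[0])))
E
python3 wc.py
```

```text
[[315, 36], [261, 40], [285, 272], [332, 269]]
[[ 593.2  -85.7    3. ]
 [ 564.3 -107.3    3. ]
 [ 662.  -234.1   23. ]
 [ 690.4 -212.6   23. ]]
heel [ 676.18747207 -223.33127646   23.        ] thin [578.71754156 -96.48331613   3.        ] 159.9712236386055 127.53866346932365
```

```bash
python3 g.py .6457 -.1837 .21 37.5
```

```text
t 3.3 pos [ 0.6697 -0.1967  0.3075] yaw 32.93 F [-0.63 -0.47  0.17] w 0.0855
twist total /120: [ 0.0006  0.0025 -0.0381] dp/0.12 now: [-0.1047 -0.2005  0.8127] after twist: [-0.0928 -0.2073  0.8124]
```

apply_moves(dp=[[0, 0, 0], [-0.09, -0.2, 0.2], [0, 0, 0.2], [0, 0, 0.2], [0, 0, 0.2], [0, 0, 0]], twist=[[0, 0, -0.038], [0, 0, 0], [0, 0, 0], [0, 0, 0], [0, 0, 0], [0, 0, 0]], jaw=[0, 0, 0, 0, 0, 0])

```text
clock: 3.9
tcp_pos: [0.6389, -0.1992, 0.2113]
orientation: [2.976, 0.967, -0.014]
contact_force: [-1.4, 0.5, -0.5]
grip_width: 0.0854
```

```bash
python3 g.py .6457 -.1837 .176 37.5
```

```text
t 3.9 pos [ 0.6389 -0.1992  0.2113] yaw 36.01 F [-1.45  0.54 -0.47] w 0.0854
twist total /120: [ 0.0041  0.0058 -0.0124] dp/0.12 now: [ 0.1255 -0.0737  0.2917] after twist: [ 0.1238 -0.0679  0.2938]
```

apply_moves(dp=[[0.12, -0.07, 0], [0, 0, 0], [0, 0, 0]], twist=[[0.004, 0.006, -0.012], [0, 0, 0], [0, 0, 0]], jaw=[0, 0, 0])

```text
clock: 4.2
tcp_pos: [0.6459, -0.186, 0.2142]
orientation: [2.975, 1.002, 0.005]
contact_force: [0.3, -0.4, 0.7]
grip_width: 0.0856
```

```bash
python3 g.py .6457 -.1837 .176 37.5
```

```text
t 4.2 pos [ 0.6459 -0.186   0.2142] yaw 37.22 F [ 0.33 -0.36  0.72] w 0.0856
twist total /120: [ 0.0014 -0.0011 -0.0024] dp/0.12 now: [ 0.0094 -0.0174  0.3187] after twist: [ 0.0102 -0.0164  0.3187]
```

apply_moves(dp=[[0.01, -0.017, 0.1], [0, 0, 0.1], [0, 0, 0.1], [0, 0, 0], [0, 0, 0]], twist=[[0.001, -0.001, -0.002], [0, 0, 0], [0, 0, 0], [0, 0, 0], [0, 0, 0]], jaw=[0, 0, 0, 0, 0])

```text
clock: 4.7
tcp_pos: [0.6464, -0.1833, 0.1767]
orientation: [2.973, 1.009, 0.004]
contact_force: [0.2, 0.7, -0.2]
grip_width: 0.0854
```

```bash
python3 g.py .6457 -.1837 .176 37.5
```

```text
t 4.7 pos [ 0.6464 -0.1833  0.1767] yaw 37.48 F [ 0.23  0.7  -0.19] w 0.0854
twist total /120: [ 0.0014 -0.0008 -0.0002] dp/0.12 now: [-0.0068 -0.0011  0.006 ] after twist: [-0.0067 -0.001   0.006 ]
```

apply_moves(dp=[[0, 0, 0], [0, 0, 0], [0, 0, 0], [0, 0, 0]], twist=[[0, 0, 0], [0, 0, 0], [0, 0, 0], [0, 0, 0]], jaw=[120, 120, 120, 120], grip_force=30)

```text
clock: 5.1
tcp_pos: [0.6467, -0.1835, 0.1771]
orientation: [2.973, 1.008, 0.005]
contact_force: [-0.3, 0.3, 0.2]
grip_width: 0.0454
```

apply_moves(dp=[[0, 0, 0], [0, 0, 0], [0, 0, 0], [0, 0, 0], [0, 0, 0]], twist=[[0, 0, 0], [0, 0, 0], [0, 0, 0], [0, 0, 0], [0, 0, 0]], jaw=[255, 255, 255, 255, 255])

```text
clock: 5.6
tcp_pos: [0.6468, -0.1836, 0.1778]
orientation: [2.972, 1.008, 0.006]
contact_force: [0.4, -0.1, -0.7]
grip_width: 0.0351
```

```bash
python3 g.py .6457 -.1837 .176 37.5;python3 - <<'E'
from h import *
o=r.get_obs();f=wpose(r.grab_frame('wrist'),o);save('wrist2.png',f)
E
```

```text
t 5.6 pos [ 0.6468 -0.1836  0.1778] yaw 37.46 F [ 0.35 -0.15 -0.67] w 0.0351
twist total /120: [ 0.002  -0.0011 -0.0003] dp/0.12 now: [-0.0079 -0.0048  0.0147] after twist: [-0.0079 -0.0048  0.0148]
```

View pics/wrist2.png

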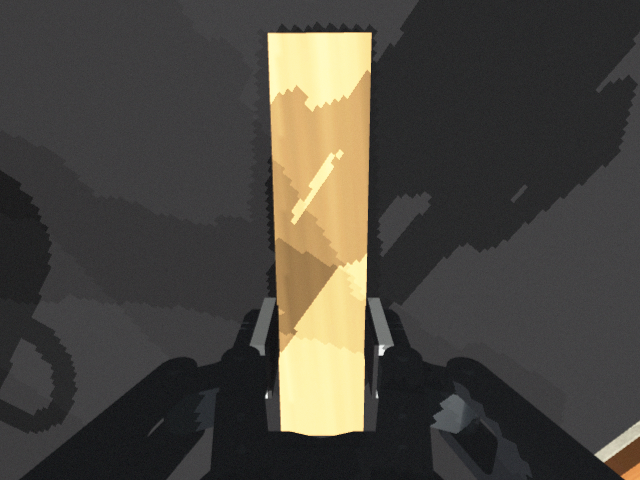

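apply_moves(dp=[[0, 0, -0.1], [0, 0, -0.1], [0, 0, 0], [0, 0, 0], [0, 0, 0], [0, 0, 0], [0, 0, 0], [0, 0, 0], [0, 0, 0]], twist=[[0, 0, 0], [0, 0, 0], [0, 0, 0.06], [0, 0, 0.06], [0, 0, 0.06], [0, 0, 0.06], [0, 0, 0.06], [0, 0, 0], [0, 0, 0]], jaw=[255, 255, 255, 255, 255, 255, 255, 255, 255])

```text
clock: 6.55
tcp_pos: [0.6486, -0.1833, 0.2125]
orientation: [3.14, 0.008, 0.02]
contact_force: [-0.2, -0.5, -0.7]
grip_width: 0.0353
```

```bash
python3 g.py .616 -.005 .195 1.55
```

```text
t 6.55 pos [ 0.6486 -0.1833  0.2125] yaw 0.28 F [-0.2  -0.47 -0.66] w 0.0353
twist total /120: [ 0.001  -0.0061 -0.0106] dp/0.12 now: [-0.2662 -1.4873  0.1398] after twist: [-0.2312 -1.4925  0.1462]
```

apply_moves(dp=[[0, 0, 0], [-0.046, -0.3, 0], [-0.046, -0.3, 0], [-0.046, -0.3, 0], [-0.046, -0.3, 0], [-0.046, -0.3, 0], [0, 0, 0], [0, 0, 0], [0, 0, 0]], twist=[[0.001, -0.006, -0.01], [0, 0, 0], [0, 0, 0], [0, 0, 0], [0, 0, 0], [0, 0, 0], [0, 0, 0], [0, 0, 0], [0, 0, 0]], jaw=[255, 255, 255, 255, 255, 255, 255, 255, 255])

```text
clock: 7.45
tcp_pos: [0.6146, -0.0005, 0.2142]
orientation: [-3.14, -0.077, 0.002]
contact_force: [-0.1, -0.0, -0.5]
grip_width: 0.0355
```

```bash
python3 g.py .616 -.005 .195 1.55
```

```text
t 7.45 pos [ 6.146e-01 -5.000e-04  2.142e-01] yaw 2.8 F [-0.06 -0.04 -0.53] w 0.0355
twist total /120: [-0.0001  0.0006  0.0104] dp/0.12 now: [0.01   0.0383 0.1599] after twist: [0.0106 0.038  0.1599]
```

apply_moves(dp=[[0, 0, 0], [0, 0, 0]], twist=[[0, 0, 0.0104], [0, 0, 0]], jaw=[255, 255])

```text
clock: 7.65
tcp_pos: [0.615, -0.0029, 0.2141]
orientation: [3.141, 0.037, -0.002]
contact_force: [0.1, 0.7, -0.3]
grip_width: 0.035
```

```bash
python3 g.py .616 -.005 .195 1.55;python3 - <<'E'
from h import *
o=r.get_obs();f=wpose(r.grab_frame('wrist'),o);save('wrist3.png',f)
f=r.grab_frame('scene');save('scene3.png',f)
E
```

```text
t 7.65 pos [ 0.615  -0.0029  0.2141] yaw 1.33 F [ 0.14  0.72 -0.31] w 0.035
twist total /120: [ 0.0003  0.0007 -0.0018] dp/0.12 now: [0.0082 0.0175 0.1596] after twist: [0.0079 0.0176 0.1596]
```

View pics/wrist3.png

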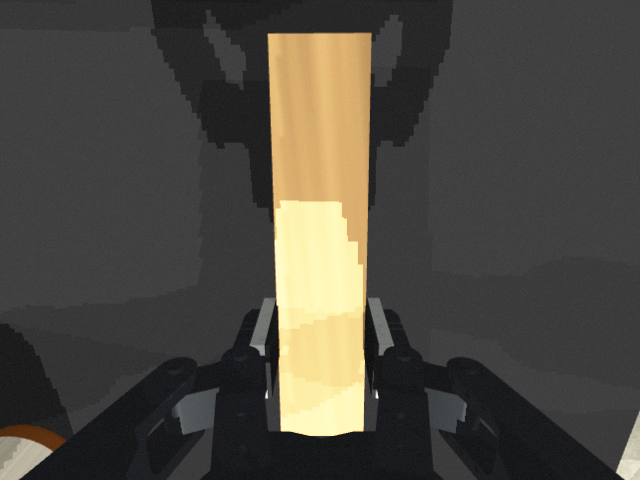

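View pics/scene3.png

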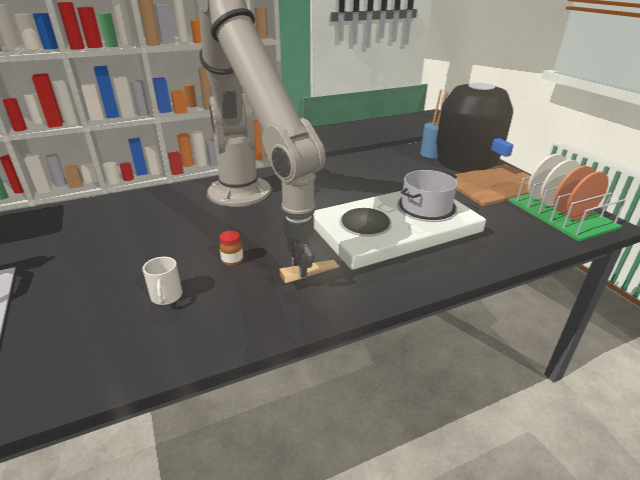

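apply_moves(dp=[[0.008, 0.017, 0.1], [0, 0, 0.1], [0, 0, 0.05], [0, 0, 0], [0, 0, 0]], twist=[[0, 0.001, -0.002], [0, 0, 0], [0, 0, 0], [0, 0, 0], [0, 0, 0]], jaw=[255, 255, 255, 255, 255])

```text
clock: 8.25
tcp_pos: [0.6156, -0.0067, 0.1801]
orientation: [3.14, 0.042, -0.002]
contact_force: [-0.8, 0.1, -0.2]
grip_width: 0.0352
```

```bash
python3 g.py .616 -.005 .178 1.55
```

```text
t 8.25 pos [ 0.6156 -0.0067  0.1801] yaw 1.55 F [-0.77  0.14 -0.2 ] w 0.0352
twist total /120: [ 0.0007  0.0007 -0.    ] dp/0.12 now: [ 0.0036 -0.0138  0.0172] after twist: [ 0.0035 -0.0137  0.0172]
```

apply_moves(dp=[[0.003, 0, 0.012], [0, 0, 0.01], [0, 0, 0]], twist=[[0, 0, 0], [0, 0, 0], [0, 0, 0]], jaw=[255, 255, 255])

```text
clock: 8.55
tcp_pos: [0.6163, -0.0064, 0.1777]
orientation: [3.14, 0.043, -0.001]
contact_force: [0.5, -0.1, -0.4]
grip_width: 0.0353
```

```bash
python3 g.py .616 -.005 .178 1.55
```

```text
t 8.55 pos [ 0.6163 -0.0064  0.1777] yaw 1.57 F [ 0.53 -0.08 -0.43] w 0.0353
twist total /120: [0.0006 0.0003 0.0002] dp/0.12 now: [-0.0021 -0.0116 -0.0024] after twist: [-0.0021 -0.0116 -0.0024]
```

apply_moves(dp=[[0, 0, 0.012], [0, 0, 0.01]], twist=[[0, 0, 0], [0, 0, 0]], jaw=[255, 255])

```text
clock: 8.75
tcp_pos: [0.6165, -0.0062, 0.1774]
orientation: [3.139, 0.043, -0.001]
contact_force: [-5.0, 0.3, 10.9]
grip_width: 0.0354
```

```bash
python3 g.py .616 -.005 .178 1.55
```

```text
t 8.75 pos [ 0.6165 -0.0062  0.1774] yaw 1.56 F [-4.97  0.34 10.88] w 0.0354
twist total /120: [0.001  0.0002 0.0001] dp/0.12 now: [-0.0036 -0.0098 -0.0048] after twist: [-0.0036 -0.0098 -0.0047]
```

apply_moves(dp=[[-0.006, -0.1, -0.008], [-0.002, -0.1, 0], [0, -0.1, 0], [0, -0.1, 0], [0, 0, 0], [0, 0, 0]], twist=[[0, 0, 0], [0, 0, 0], [0, 0, 0], [0, 0, 0], [0, 0, 0], [0, 0, 0]], jaw=[255, 255, 255, 255, 255, 255])

```text
clock: 9.35
tcp_pos: [0.6141, 0.0475, 0.1789]
orientation: [3.14, 0.047, 0.002]
contact_force: [0.4, -0.7, -0.8]
grip_width: 0.0354
```

```bash
python3 g.py .6144 .0547 .1777 1.55;python3 - <<'E'
from h import *
f=r.grab_frame('scene');cv2.imwrite('pics/s4.png',cv2.resize(f['color'][180:330,220:420,::-1],None,fx=4,fy=4,interpolation=2))
o=r.get_obs();f=wpose(r.grab_frame('wrist'),o);save('wrist4.png',f)
E
```

```text
t 9.35 pos [0.6141 0.0475 0.1789] yaw 1.72 F [ 0.41 -0.69 -0.8 ] w 0.0354
twist total /120: [ 0.0004 -0.0006  0.0014] dp/0.12 now: [ 0.004  -0.0598  0.0098] after twist: [ 0.0038 -0.0598  0.0099]
```

View pics/s4.png

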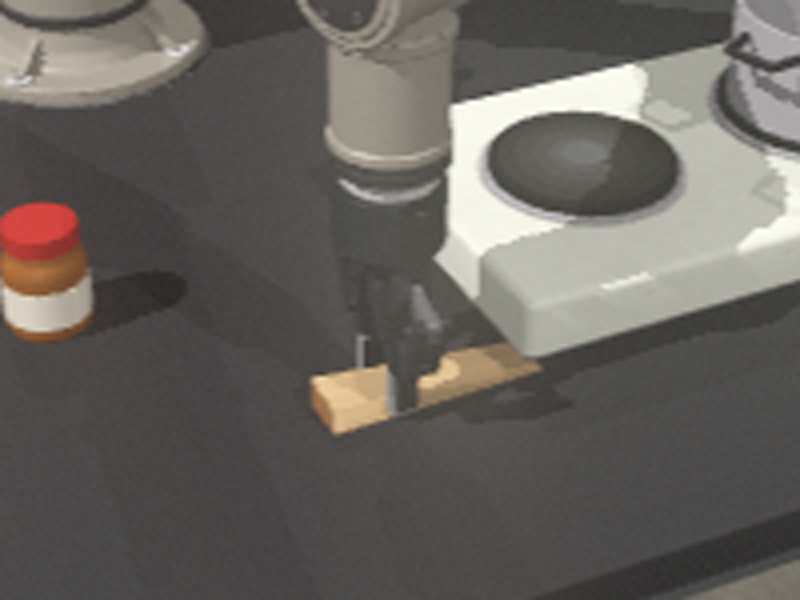

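View pics/wrist4.png

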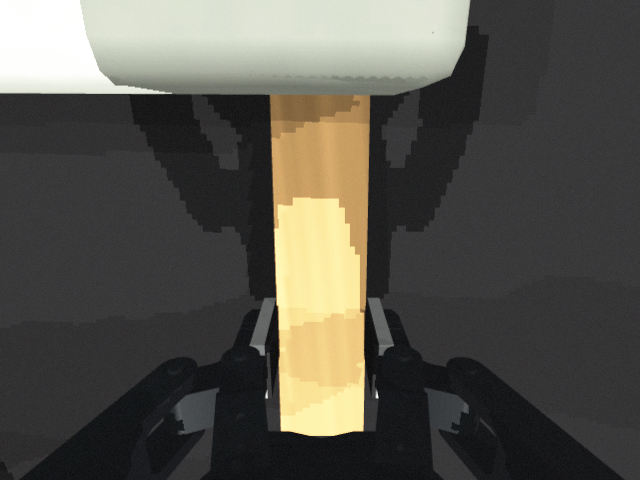

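Run:
```python
from h import *
o=r.get_obs();f=wpose(r.grab_frame('wrist'),o);P=cloud(f)
for v in (2,6,10,20,30):
    row=P[v]; 
    u=[u for u in range(330,640) if row[u,2]>.012]
    print(v,u[-1],row[u[-1]-2].round(4),row[u[-1]].round(4),row[450].round(4))
for u in (150,200,280,320,360):
    v=max(v for v in range(60,130) if P[v,u,2]>.018 );print(u,v,P[v,u].round(4),P[v-3,u].round(4))
```

```text
2 534 [ 6.844e-01  1.706e-01 -2.000e-04] [0.6113 0.131  0.1479] [0.6345 0.1513 0.0704]
6 630 [ 7.188e-01  1.705e-01 -7.000e-04] [0.6113 0.131  0.1479] [0.6346 0.1506 0.0705]
10 468 [0.6384 0.1507 0.068 ] [0.6401 0.1516 0.0643] [0.6347 0.15   0.0703]
20 547 [6.899e-01 1.651e-01 4.000e-04] [0.6113 0.131  0.1479] [0.635  0.1485 0.0699]
30 631 [ 7.21e-01  1.63e-01 -2.00e-04] [0.6113 0.131  0.1479] [0.6352 0.1468 0.07  ]
150 91 [0.5609 0.1362 0.0318] [0.5671 0.1363 0.0458]
200 91 [0.5762 0.1365 0.0337] [0.5803 0.1366 0.0467]
280 92 [0.5991 0.1371 0.0306] [0.6005 0.1371 0.0447]
320 92 [0.611  0.1373 0.0339] [0.611  0.1374 0.0445]
360 92 [0.6227 0.1377 0.033 ] [0.6213 0.1376 0.046 ]
```

Run:
```python
from h import *
o=r.get_obs();f=wpose(r.grab_frame('wrist'),o);P=cloud(f)
hsv=cv2.cvtColor(f['color'],cv2.COLOR_RGB2HSV)
for v in (120,160,200,240,280):
    u=np.where((hsv[v,:,1]>70)&(P[v,:,2]<.04)&(P[v,:,2]>0))[0];u=u[(u>250)&(u<390)];a,b=P[v,u[2]],P[v,u[-3]];print(v,u[0],u[-1],a.round(4),b.round(4),((a+b)/2).round(4))
g=cv2.cvtColor(f['color'],6)
for v in (5,12,20,28,36,44): print(v,[int(x) for x in g[v,455:490:2]],[round(float(x),3) for x in P[v,458:476:2,2]])
```

```text
120 271 369 [0.5941 0.1281 0.0075] [0.6285 0.1291 0.0073] [0.6113 0.1286 0.0074]
160 272 368 [0.5946 0.114  0.01  ] [0.6288 0.115  0.0097] [0.6117 0.1145 0.0098]
200 273 368 [0.5949 0.0992 0.0114] [0.6296 0.1001 0.0111] [0.6123 0.0997 0.0112]
240 275 366 [0.5959 0.0841 0.0142] [0.6297 0.0846 0.013 ] [0.6128 0.0844 0.0136]
280 275 366 [0.5974 0.0677 0.0155] [0.6303 0.0692 0.0168] [0.6138 0.0685 0.0161]
5 [214, 212, 208, 208, 205, 201, 192, 51, 56, 54, 53, 51, 52, 52, 51, 54, 51, 53] [0.069, 0.069, 0.069, 0.07, 0.068, 0.065, 0.0, -0.001, -0.001]
12 [214, 211, 208, 210, 203, 200, 162, 53, 50, 54, 55, 53, 50, 52, 51, 52, 52, 53] [0.068, 0.07, 0.069, 0.068, 0.069, -0.001, -0.0, 0.001, -0.001]
20 [208, 210, 205, 205, 201, 198, 68, 50, 54, 54, 55, 52, 52, 55, 54, 55, 49, 49] [0.069, 0.07, 0.068, 0.069, 0.065, 0.0, 0.001, -0.0, 0.0]
28 [208, 207, 203, 202, 202, 164, 50, 48, 53, 55, 53, 54, 48, 54, 54, 49, 52, 53] [0.069, 0.069, 0.069, 0.068, -0.001, 0.001, -0.0, 0.0, -0.001]
36 [205, 202, 200, 199, 195, 55, 34, 30, 32, 32, 32, 33, 30, 36, 52, 51, 50, 55] [0.068, 0.069, 0.068, 0.067, -0.0, -0.0, -0.0, 0.001, -0.0]
44 [194, 191, 191, 164, 26, 31, 31, 34, 34, 33, 32, 31, 31, 31, 31, 36, 36, 49] [0.07, 0.067, 0.065, 0.001, -0.0, -0.001, -0.0, 0.001, -0.0]
```

apply_moves(dp=[[0, 0, 0.008], [0, 0, 0], [0, 0, 0], [0, 0, 0], [0, 0, -0.2], [0, 0.1, -0.3], [0, 0.1, -0.3], [0, 0, -0.1], [0, 0, 0], [0, 0, 0]], twist=[[0, 0, 0], [0, 0, 0], [0, 0, 0], [0, 0, 0], [0, 0, 0], [0, 0, 0], [0, 0, 0], [0, 0, 0], [0, 0, 0], [0, 0, 0]], jaw=[255, 60, 60, 60, 60, 60, 60, 60, 60, 60])

```text
clock: 10.55
tcp_pos: [0.6143, 0.0202, 0.2879]
orientation: [3.139, 0.041, -0.002]
contact_force: [-0.5, -0.8, -0.9]
grip_width: 0.0653
```

```bash
python3 g.py .6144 .0547 .1777 1.55;python3 - <<'E'
from h import *
import pickle
f=r.grab_frame('top');pickle.dump(f,open('top5.pkl','wb'));cv2.imwrite('pics/t5.png',cv2.resize(f['color'][180:330,220:420,::-1],None,fx=4,fy=4,interpolation=2))
o=r.get_obs();f=wpose(r.grab_frame('wrist'),o);pickle.dump(f,open('w5.pkl','wb'));save('wrist5.png',f)
E
```

```text
t 10.55 pos [0.6143 0.0202 0.2879] yaw 1.49 F [-0.53 -0.79 -0.9 ] w 0.0653
twist total /120: [ 0.0009  0.0008 -0.0005] dp/0.12 now: [ 0.0098 -0.2894  0.9174] after twist: [ 0.0086 -0.2876  0.918 ]
```

View pics/wrist5.png

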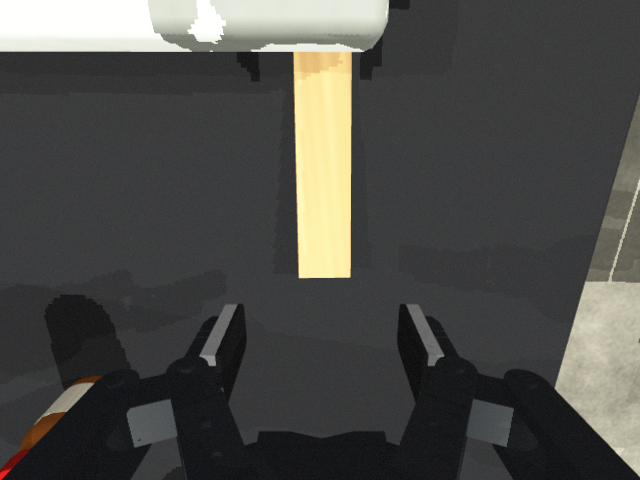

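View pics/t5.png

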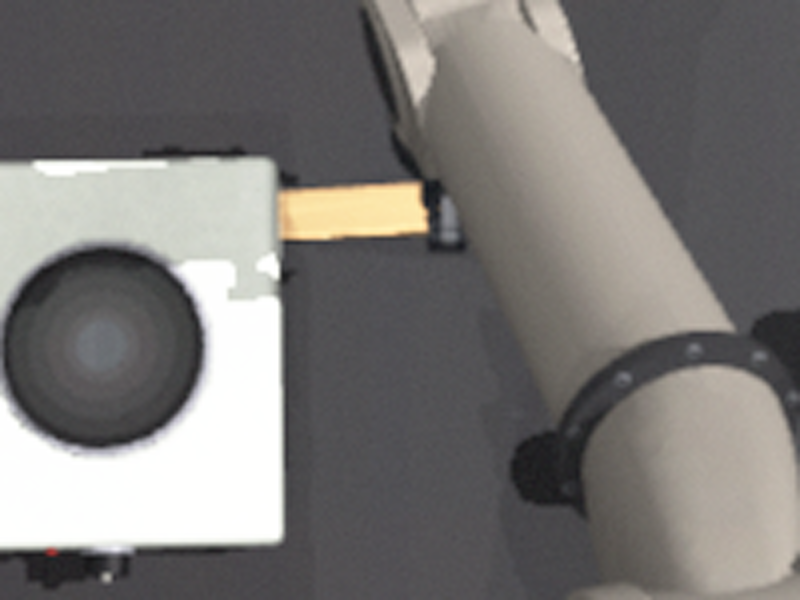

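```bash
cat > meas.py <<'E'
from h import *
import pickle,sys
def wrist(f):
    P=cloud(f);hsv=cv2.cvtColor(f['color'],cv2.COLOR_RGB2HSV);H=[]
    for v in range(75,276,4):
        u=np.where((hsv[v,:,1]>70)&(hsv[v,:,2]>90))[0];u=u[(u>250)&(u<400)]
        if len(u)<30: continue
        z=np.median(P[v,u,2]);a,b=ray(f,u[0],v,z),ray(f,u[-1],v,z);H.append(np.r_[(a+b)/2,b[0]-a[0]])
    H=np.array(H);p=np.polyfit(H[:,1],H[:,0],1)
    print('wedge line: x at y=.161',np.polyval(p,.161).round(4),'slope',p[0].round(4),'w',H[:,3].mean().round(4),'heel row y',H[-1,:3].round(4))
    for v in (1,5,10,15,20,25):
        u=[u for u in range(330,480) if P[v,u,2]>.045];print(v,u[-1],'back edge ray@.068',ray(f,u[-1]+.5,v,.068).round(4),P[v,u[-1]].round(4))
    return H
if __name__=='__main__':
    wrist(pickle.load(open('w5.pkl','rb')))
    f=pickle.load(open('top5.pkl','rb'));hsv=cv2.cvtColor(f['color'],cv2.COLOR_RGB2HSV)
    for u in range(295,324,5):
        s=hsv[215:250,u,1];v=np.where(s>70)[0]+215;c=(v[0]+v[-1])/2;print(u,v[0],v[-1],ray(f,u,v[0]-.5,.008).round(4),ray(f,u,v[-1]+.5,.008).round(4))
    for u in range(255,290,5):
        s=hsv[200:240,u,2];d=np.diff(s.astype(int));v=200+np.argmax(d);print('back',u,v,s[v-202:v-196],ray(f,u,v+.5,.072).round(4))
E
python3 meas.py
```

```text
wedge line: x at y=.161 0.6098 slope -0.0364 w 0.0363 heel row y [ 0.6158 -0.0021  0.0226]
1 388 back edge ray@.068 [0.6399 0.1527 0.068 ] [0.6403 0.1537 0.064 ]
5 388 back edge ray@.068 [0.64   0.1511 0.068 ] [0.6406 0.1524 0.0628]
10 388 back edge ray@.068 [0.6402 0.1492 0.068 ] [0.6406 0.1502 0.0637]
15 412 back edge ray@.068 [0.6511 0.1475 0.068 ] [0.6115 0.1042 0.2564]
20 387 back edge ray@.068 [0.6401 0.1452 0.068 ] [0.6404 0.146  0.0646]
25 385 back edge ray@.068 [0.6393 0.1432 0.068 ] [0.6395 0.1438 0.0654]
295 227 239 [0.6307 0.1218 0.008 ] [0.5903 0.1214 0.008 ]
300 227 239 [0.6307 0.1066 0.008 ] [0.5903 0.1062 0.008 ]
305 227 239 [0.6308 0.0913 0.008 ] [0.5904 0.0911 0.008 ]
310 226 238 [0.634  0.0761 0.008 ] [0.5936 0.0759 0.008 ]
315 226 238 [0.6341 0.0609 0.008 ] [0.5936 0.0608 0.008 ]
320 226 238 [0.6342 0.0456 0.008 ] [0.5937 0.0456 0.008 ]
back 255 219 [ 70  63  84 218 243 213] [0.6363 0.2367 0.072 ]
back 260 219 [ 55  42  93 222 244 210] [0.6364 0.2221 0.072 ]
back 265 219 [ 53  44 101 169 207 215] [0.6365 0.2075 0.072 ]
back 270 218 [ 78  63  44 147 205 208] [0.6396 0.193  0.072 ]
back 275 219 [ 65  44 110 179 210 215] [0.6366 0.1783 0.072 ]
back 280 218 [ 70  54  43 141 205 214] [0.6397 0.1637 0.072 ]
back 285 218 [ 76  79  78 151 209 218] [0.6398 0.1491 0.072 ]
```

```bash
python3 g.py .6140 .0475 .1782 1.7
```

```text
t 10.65 pos [0.6141 0.0205 0.2871] yaw 1.52 F [-0.26  0.68 -0.01] w 0.0653
twist total /120: [ 0.0008  0.0015 -0.0015] dp/0.12 now: [ 0.0085 -0.2265  0.9071] after twist: [ 0.0062 -0.2249  0.9075]
```

apply_moves(dp=[[0.004, -0.22, 0], [0, 0, 0.25], [0, 0, 0.25], [0, 0, 0.25], [0, 0, 0], [0, 0, 0]], twist=[[0.001, 0.001, -0.002], [0, 0, 0], [0, 0, 0], [0, 0, 0], [0, 0, 0], [0, 0, 0]], jaw=[60, 60, 60, 60, 60, 60])

```text
clock: 11.25
tcp_pos: [0.6111, 0.0507, 0.1876]
orientation: [-3.14, -0.055, 0.017]
contact_force: [0.4, -0.2, 0.2]
grip_width: 0.0654
```

```bash
python3 g.py .6140 .0475 .1782 1.7
```

```text
t 11.25 pos [0.6111 0.0507 0.1876] yaw 2.01 F [ 0.42 -0.19  0.17] w 0.0654
twist total /120: [-0.0006  0.0053  0.0025] dp/0.12 now: [0.0238 0.0272 0.0776] after twist: [0.0231 0.027  0.0779]
```

apply_moves(dp=[[0.023, 0.027, 0], [0, 0, 0.078], [0, 0, 0], [0, 0, 0]], twist=[[0, 0.005, 0.0025], [0, 0, 0], [0, 0, 0], [0, 0, 0]], jaw=[60, 60, 60, 60])

```text
clock: 11.65
tcp_pos: [0.6156, 0.0473, 0.1807]
orientation: [-3.14, -0.045, -0.008]
contact_force: [0.4, -0.5, -0.6]
grip_width: 0.0652
```

```bash
python3 g.py .6140 .0475 .1782 1.7
```

```text
t 11.65 pos [0.6156 0.0473 0.1807] yaw 1.66 F [ 0.38 -0.47 -0.58] w 0.0652
twist total /120: [-0.0008 -0.0023 -0.0003] dp/0.12 now: [-0.0136 -0.0018  0.0204] after twist: [-0.0135 -0.0018  0.0204]
```

apply_moves(dp=[[-0.012, -0.002, 0.02], [0, 0, 0], [0, 0, 0], [0, 0, 0], [0, 0, 0], [0, 0, 0], [0, 0, 0]], twist=[[-0.001, -0.002, 0], [0, 0, 0], [0, 0, 0], [0, 0, 0], [0, 0, 0], [0, 0, 0], [0, 0, 0]], jaw=[60, 60, 255, 255, 255, 255, 255], grip_force=30)

```text
clock: 12.35
tcp_pos: [0.6146, 0.0476, 0.1796]
orientation: [3.141, 0.045, 0.004]
contact_force: [-0.1, -0.1, 0.5]
grip_width: 0.0348
```

```bash
python3 g.py .6173 .057 .1782 1.4
```

```text
t 12.35 pos [0.6146 0.0476 0.1796] yaw 1.65 F [-0.09 -0.07  0.46] w 0.0348
twist total /120: [ 0.0002 -0.0013  0.002 ] dp/0.12 now: [ 0.025  -0.0778  0.0115] after twist: [ 0.0247 -0.0779  0.0114]
```

apply_moves(dp=[[0.028, 0, 0], [0, 0, 0], [0, -0.04, 0], [0, -0.04, 0], [0, 0, 0], [0, 0, 0]], twist=[[0, -0.001, 0.002], [0, 0, 0], [0, 0, 0], [0, 0, 0], [0, 0, 0], [0, 0, 0]], jaw=[255, 255, 255, 255, 255, 255])

```text
clock: 12.95
tcp_pos: [0.6181, 0.0582, 0.1796]
orientation: [3.141, 0.038, 0.0]
contact_force: [-0.7, -0.7, 0.1]
grip_width: 0.0351
```

```bash
python3 g.py .6173 .057 .1782 1.4
```

```text
t 12.95 pos [0.6181 0.0582 0.1796] yaw 1.38 F [-0.69 -0.68  0.07] w 0.0351
twist total /120: [ 0.0003 -0.0001 -0.0001] dp/0.12 now: [-0.0065  0.0096  0.0113] after twist: [-0.0065  0.0096  0.0113]
```

Now I'll release the wedge, rise and check again.

apply_moves(dp=[[-0.006, 0, 0.012], [0, 0, 0], [0, 0, 0], [0, 0, 0], [0, 0, 0], [0, 0, -0.2], [0, 0.15, -0.3], [0, 0.15, -0.3], [0, 0.05, -0.1], [0, 0, 0], [0, 0, 0]], twist=[[0, 0, 0], [0, 0, 0], [0, 0, 0], [0, 0, 0], [0, 0, 0], [0, 0, 0], [0, 0, 0], [0, 0, 0], [0, 0, 0], [0, 0, 0], [0, 0, 0]], jaw=[255, 255, 60, 60, 60, 60, 60, 60, 60, 60, 60])

```text
clock: 14.05
tcp_pos: [0.6176, 0.0162, 0.2879]
orientation: [3.141, 0.041, -0.006]
contact_force: [-0.6, -0.2, -1.0]
grip_width: 0.0656
```

```bash
python3 g.py .6173 .057 .1782 1.4;python3 - <<'E'
from meas import *
o=r.get_obs();f=wpose(r.grab_frame('wrist'),o);pickle.dump(f,open('w6.pkl','wb'));save('wrist6.png',f);wrist(f)
E
```

```text
t 14.05 pos [0.6176 0.0162 0.2879] yaw 1.5 F [-0.64 -0.18 -0.96] w 0.0656
twist total /120: [0.0001 0.0017 0.0009] dp/0.12 now: [ 0.0099 -0.3399  0.9142] after twist: [ 0.0059 -0.3397  0.9143]
wedge line: x at y=.161 0.6142 slope -0.0376 w 0.0363 heel row y [0.6202 0.009  0.0225]
1 382 back edge ray@.068 [0.6404 0.1489 0.068 ] [0.6407 0.15   0.0639]
5 381 back edge ray@.068 [0.6401 0.1473 0.068 ] [0.6403 0.1481 0.0648]
10 381 back edge ray@.068 [0.6402 0.1454 0.068 ] [0.6405 0.1464 0.0639]
15 380 back edge ray@.068 [0.6399 0.1434 0.068 ] [0.6405 0.1447 0.0623]
20 381 back edge ray@.068 [0.6405 0.1415 0.068 ] [0.6148 0.1001 0.2569]
25 407 back edge ray@.068 [0.6525 0.1398 0.068 ] [0.6148 0.1001 0.2569]
```

View pics/wrist6.png

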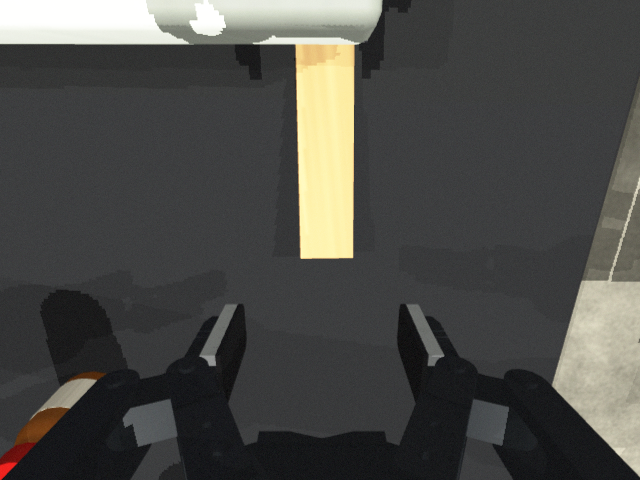

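```bash
python3 g.py .6212 -.035 .20 2.0
```

```text
t 14.1 pos [0.6175 0.0163 0.2876] yaw 1.52 F [-0.37  1.19  0.09] w 0.065
twist total /120: [ 0.0001  0.0021 -0.004 ] dp/0.12 now: [0.0226 0.4284 0.7296] after twist: [0.0159 0.4287 0.7296]
```

apply_moves(dp=[[0.016, 0.21, 0], [0, 0.21, 0], [0, 0, 0.24], [0, 0, 0.24], [0, 0, 0.24], [0, 0, 0], [0, 0, 0], [0, 0, 0]], twist=[[0, 0.002, -0.004], [0, 0, 0], [0, 0, 0], [0, 0, 0], [0, 0, 0], [0, 0, 0], [0, 0, 0], [0, 0, 0]], jaw=[255, 255, 255, 255, 255, 255, 255, 255])

```text
clock: 14.9
tcp_pos: [0.6176, -0.0279, 0.1887]
orientation: [-3.137, -0.072, 0.023]
contact_force: [0.3, 0.5, 0.5]
grip_width: 0.0001
```

```bash
python3 g.py .6212 -.03 .179 2.0
```

```text
t 14.9 pos [ 0.6176 -0.0279  0.1887] yaw 2.63 F [0.27 0.52 0.46] w 0.0001
twist total /120: [-0.0021  0.007   0.0052] dp/0.12 now: [0.0306 0.0189 0.0803] after twist: [0.0296 0.0182 0.0808]
```

apply_moves(dp=[[0.03, 0.01, 0.04], [0, 0, 0.02], [0, 0, 0], [0, 0, 0]], twist=[[-0.002, 0.006, 0.005], [0, 0, 0], [0, 0, 0], [0, 0, 0]], jaw=[255, 255, 255, 255])

```text
clock: 15.3
tcp_pos: [0.6231, -0.0284, 0.1844]
orientation: [3.141, 0.055, 0.008]
contact_force: [0.1, 0.5, -0.0]
grip_width: 0.0001
```

```bash
python3 g.py .6212 -.03 .180 2.0
python3 - <<'E'
from h import *
o=r.get_obs();f=wpose(r.grab_frame('wrist'),o);save('wrist7.png',f)
f=r.grab_frame('scene');cv2.imwrite('pics/s7.png',cv2.resize(f['color'][180:330,220:420,::-1],None,fx=4,fy=4,interpolation=2))
E
```

```text
t 15.3 pos [ 0.6231 -0.0284  0.1844] yaw 2.0 F [ 0.05  0.52 -0.  ] w 0.0001
twist total /120: [ 0.0001 -0.0025  0.    ] dp/0.12 now: [-0.0165  0.0132  0.037 ] after twist: [-0.0163  0.0132  0.0371]
```

View pics/wrist7.png

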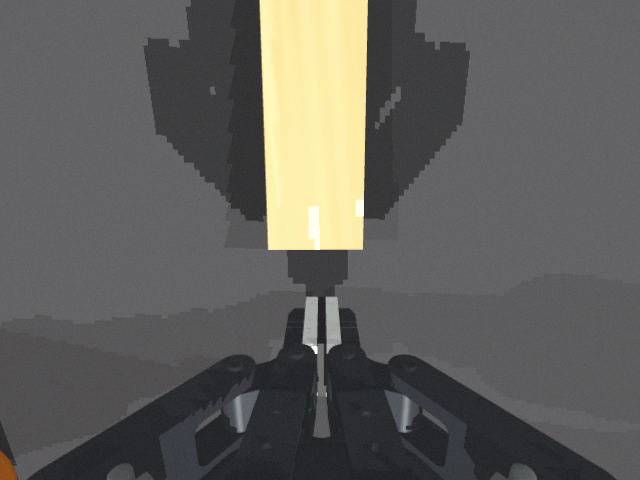

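View pics/s7.png

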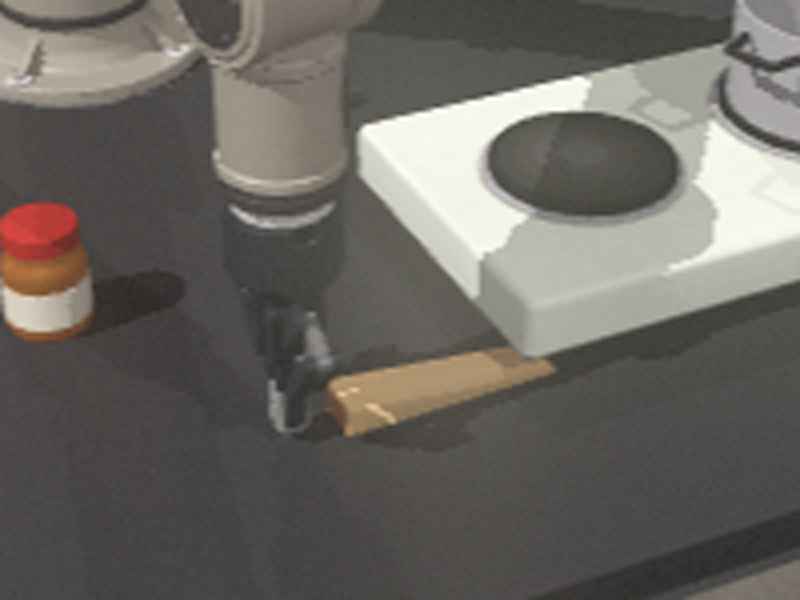

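apply_moves(dp=[[-0.017, 0, 0.03], [0, 0, 0], [0, 0, 0]], twist=[[0, -0.002, 0], [0, 0, 0], [0, 0, 0]], jaw=[255, 255, 255])

```text
clock: 15.7
tcp_pos: [0.6208, -0.0286, 0.1807]
orientation: [3.141, 0.055, 0.001]
contact_force: [1.5, -0.0, 0.4]
grip_width: -0.0001
```

```bash
python3 g.py .6207 -.014 .180 2.0; python3 wc.py
```

```text
t 15.7 pos [ 0.6208 -0.0286  0.1807] yaw 1.99 F [ 1.54 -0.04  0.41] w -0.0001
twist total /120: [ 0.0001 -0.0003 -0.0001] dp/0.12 now: [ 0.0036 -0.1218  0.0061] after twist: [ 0.0036 -0.1218  0.0061]
[[267, 0], [274, 250], [311, 252], [310, 226], [321, 223], [323, 252], [371, 252], [378, 0]]
[[597.6  92.2   3. ]
 [601.8   7.4  23. ]
 [615.5   7.   23. ]
 [614.9  17.1  23. ]
 [618.8  18.3  23. ]
 [619.9   7.2  23. ]
 [637.7   7.8  23. ]
 [636.   93.6   3. ]]
heel [618.10565853  10.79231835  23.        ] thin [616.7857701  92.9114064   3.       ] 82.12969454473115 90.92082762918015
```

apply_moves(dp=[[0, -0.05, 0], [0, -0.05, 0], [0, -0.04, 0], [0, -0.02, 0], [0, -0.02, 0], [0, -0.02, 0], [0, 0, 0]], twist=[[0, 0, 0], [0, 0, 0], [0, 0, 0], [0, 0, 0], [0, 0, 0], [0, 0, 0], [0, 0, 0]], jaw=[255, 255, 255, 255, 255, 255, 255])

```text
clock: 16.45
tcp_pos: [0.6198, -0.0015, 0.1807]
orientation: [-3.141, -0.057, -0.001]
contact_force: [-0.2, 1.7, -0.2]
grip_width: -0.0001
```

```bash
python3 g.py .6207 -.004 .180 2.0
python3 - <<'E'
from h import *
o=r.get_obs();f=wpose(r.grab_frame('wrist'),o);save('wrist8.png',f)
E
```

```text
t 16.45 pos [ 0.6198 -0.0015  0.1807] yaw 2.07 F [-0.18  1.74 -0.23] w -0.0001
twist total /120: [-0.0002 -0.0002  0.0006] dp/0.12 now: [0.0069 0.0211 0.006 ] after twist: [0.0069 0.0211 0.006 ]
```

View pics/wrist8.png

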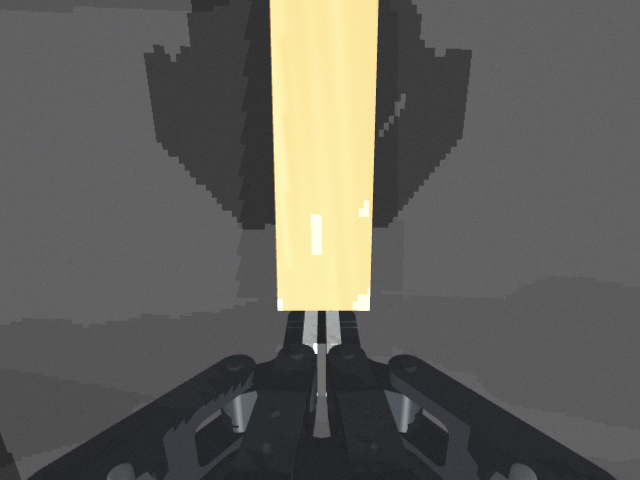

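apply_moves(dp=[[0, -0.02, 0], [0, -0.02, 0], [0, -0.02, 0]], twist=[[0, 0, 0], [0, 0, 0], [0, 0, 0]], jaw=[255, 255, 255])

```text
clock: 16.8
tcp_pos: [0.6196, 0.0047, 0.1807]
orientation: [3.14, 0.054, 0.001]
contact_force: [-0.1, -0.7, -0.1]
grip_width: 0.0
```

apply_moves(dp=[[0, -0.012, 0], [0, -0.012, 0], [0, -0.012, 0]], twist=[[0, 0, 0], [0, 0, 0], [0, 0, 0]], jaw=[255, 255, 255])

```text
clock: 17.1
tcp_pos: [0.6194, 0.0095, 0.1807]
orientation: [3.141, 0.054, 0.001]
contact_force: [-0.0, -0.8, 0.8]
grip_width: 0.0002
```

apply_moves(dp=[[0, -0.012, 0], [0, -0.012, 0], [0, -0.012, 0]], twist=[[0, 0, 0], [0, 0, 0], [0, 0, 0]], jaw=[255, 255, 255])

```text
clock: 17.4
tcp_pos: [0.6193, 0.0141, 0.1807]
orientation: [3.14, 0.054, 0.001]
contact_force: [0.5, -0.6, -0.3]
grip_width: 0.0004
```

apply_moves(dp=[[0, -0.012, 0], [0, -0.012, 0], [0, -0.012, 0]], twist=[[0, 0, 0], [0, 0, 0], [0, 0, 0]], jaw=[255, 255, 255])

```text
clock: 17.7
tcp_pos: [0.6191, 0.0188, 0.1807]
orientation: [3.14, 0.054, 0.001]
contact_force: [0.0, -0.5, 0.7]
grip_width: 0.0002
```

apply_moves(dp=[[0, -0.012, 0], [0, -0.012, 0], [0, -0.012, 0]], twist=[[0, 0, 0], [0, 0, 0], [0, 0, 0]], jaw=[255, 255, 255])

```text
clock: 18.0
tcp_pos: [0.619, 0.0235, 0.1807]
orientation: [3.14, 0.054, 0.001]
contact_force: [0.4, 0.3, -0.9]
grip_width: -0.0002
```

```bash
python3 g.py .6207 -.004 .180 2.0
python3 - <<'E'
from h import *
o=r.get_obs();f=wpose(r.grab_frame('wrist'),o);save('wrist9.png',f)
E
```

```text
t 18.0 pos [0.619  0.0235 0.1807] yaw 1.96 F [ 0.41  0.25 -0.92] w -0.0002
twist total /120: [ 0.0004 -0.0002 -0.0004] dp/0.12 now: [0.0067 0.2297 0.0059] after twist: [0.0065 0.2297 0.0058]
```

View pics/wrist9.png

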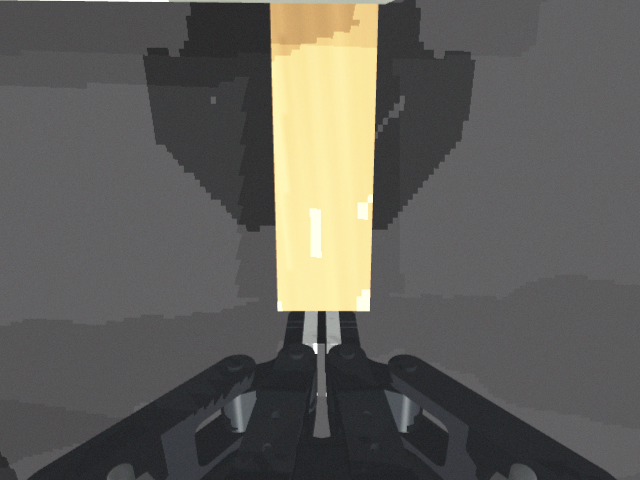

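apply_moves(dp=[[0, -0.012, 0], [0, -0.012, 0], [0, -0.012, 0]], twist=[[0, 0, 0], [0, 0, 0], [0, 0, 0]], jaw=[255, 255, 255])

```text
clock: 18.35
tcp_pos: [0.6188, 0.0283, 0.1807]
orientation: [3.14, 0.054, 0.001]
contact_force: [0.9, -0.5, -0.7]
grip_width: 0.0
```

apply_moves(dp=[[0, -0.012, 0], [0, -0.012, 0], [0, -0.012, 0]], twist=[[0, 0, 0], [0, 0, 0], [0, 0, 0]], jaw=[255, 255, 255])

```text
clock: 18.65
tcp_pos: [0.6186, 0.033, 0.1807]
orientation: [3.14, 0.054, 0.001]
contact_force: [0.2, 0.3, 0.6]
grip_width: -0.0001
```

apply_moves(dp=[[0, -0.012, 0], [0, -0.012, 0], [0, -0.012, 0]], twist=[[0, 0, 0], [0, 0, 0], [0, 0, 0]], jaw=[255, 255, 255])

```text
clock: 18.95
tcp_pos: [0.6184, 0.0378, 0.1807]
orientation: [3.141, 0.054, 0.001]
contact_force: [-0.0, -0.4, 0.1]
grip_width: -0.0001
```

apply_moves(dp=[[0, -0.012, 0], [0, -0.012, 0], [0, -0.012, 0]], twist=[[0, 0, 0], [0, 0, 0], [0, 0, 0]], jaw=[255, 255, 255])

```text
clock: 19.25
tcp_pos: [0.6183, 0.0425, 0.1807]
orientation: [3.14, 0.054, 0.001]
contact_force: [-0.6, -0.9, -0.0]
grip_width: 0.0002
```

apply_moves(dp=[[0, -0.012, 0], [0, -0.012, 0]], twist=[[0, 0, 0], [0, 0, 0]], jaw=[255, 255])

```text
clock: 19.45
tcp_pos: [0.6182, 0.0456, 0.1807]
orientation: [3.14, 0.054, 0.001]
contact_force: [0.5, -1.5, -0.6]
grip_width: -0.0004
```

apply_moves(dp=[[0, -0.012, 0], [0, -0.012, 0]], twist=[[0, 0, 0], [0, 0, 0]], jaw=[255, 255])

```text
clock: 19.65
tcp_pos: [0.6181, 0.0475, 0.1807]
orientation: [3.139, 0.053, 0.0]
contact_force: [0.8, -3.7, 1.1]
grip_width: -0.0002
```

apply_moves(dp=[[0, -0.012, 0]], twist=[[0, 0, 0]], jaw=[255])

```text
clock: 19.75
tcp_pos: [0.6181, 0.0482, 0.1807]
orientation: [3.138, 0.051, -0.0]
contact_force: [1.1, -4.9, 1.3]
grip_width: 0.0001
```

Run:
```python
from h import *
import pickle
f=r.grab_frame('scene');pickle.dump(f,open('s10.pkl','wb'))
for i in range(4):
    o=r.get_obs();print(np.round(o['contact_force'],2),np.round(o['tcp_pos'],4))
    r.grab_frame('wrist')
```

```text
[-0.03 -4.1   0.92] [0.6182 0.0483 0.1807]
[-0.61 -3.81  2.03] [0.6182 0.0483 0.1807]
[ 0.15 -4.48  1.58] [0.6181 0.0483 0.1807]
[-0.06 -3.74  1.  ] [0.6181 0.0483 0.1807]
```

apply_moves(dp=[[0, -0.014, 0], [0, -0.014, 0]], twist=[[0, 0, 0], [0, 0, 0]], jaw=[255, 255])

```text
clock: 20.2
tcp_pos: [0.6181, 0.0499, 0.1807]
orientation: [3.136, 0.049, -0.0]
contact_force: [-0.6, -5.6, 1.4]
grip_width: 0.0
```

apply_moves(dp=[[0, -0.014, 0], [0, -0.014, 0]], twist=[[0, 0, 0], [0, 0, 0]], jaw=[255, 255])

```text
clock: 20.4
tcp_pos: [0.6182, 0.0507, 0.1807]
orientation: [3.132, 0.045, -0.001]
contact_force: [0.3, -5.8, 2.1]
grip_width: 0.0001
```

Run:
```python
from h import *
for i in range(4):
    o=r.get_obs();print(np.round(o['contact_force'],2),np.round(o['tcp_pos'],4))
    f=r.grab_frame('wrist')
save('wrist11.png',f)
```

```text
[ 0.28 -5.82  2.11] [0.6182 0.0507 0.1807]
[-0.69 -7.12  2.31] [0.6182 0.0508 0.1807]
[ 0.14 -6.12  1.66] [0.6182 0.0508 0.1807]
[-0.72 -7.14  1.64] [0.6182 0.0508 0.1807]
```

View pics/wrist11.png

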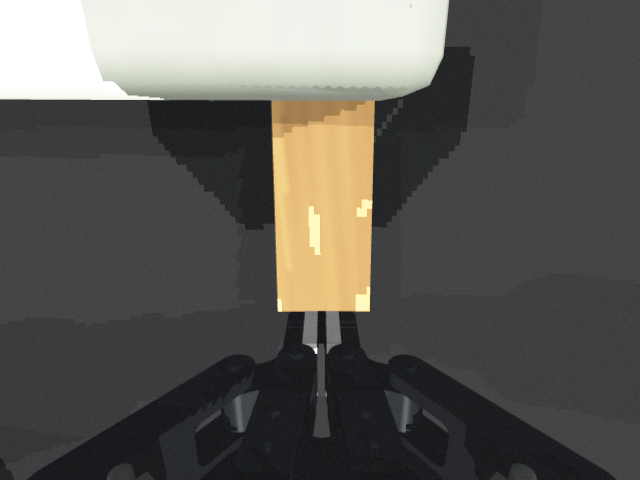

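apply_moves(dp=[[0, -0.018, 0], [0, -0.018, 0]], twist=[[0, 0, 0], [0, 0, 0]], jaw=[255, 255])

```text
clock: 20.8
tcp_pos: [0.6183, 0.0518, 0.1807]
orientation: [3.128, 0.041, -0.002]
contact_force: [1.0, -8.3, 2.4]
grip_width: 0.0004
```

Run:
```python
from h import *
for i in range(4):
    o=r.get_obs();print(np.round(o['contact_force'],2),np.round(o['tcp_pos'],4))
    f=r.grab_frame('wrist')
```

```text
[ 1.01 -8.3   2.41] [0.6183 0.0518 0.1807]
[-0.9  -7.57  2.12] [0.6183 0.0519 0.1808]
[-0.39 -6.83  3.64] [0.6183 0.0519 0.1808]
[ 0.3  -6.64  2.38] [0.6183 0.0519 0.1808]
```

apply_moves(dp=[[0, -0.02, 0], [0, -0.02, 0]], twist=[[0, 0, 0], [0, 0, 0]], jaw=[255, 255])

```text
clock: 21.2
tcp_pos: [0.6184, 0.0529, 0.1808]
orientation: [3.123, 0.036, -0.003]
contact_force: [0.1, -8.1, 2.6]
grip_width: 0.0004
```

Run:
```python
from h import *
for i in range(4):
    o=r.get_obs();print(np.round(o['contact_force'],2),np.round(o['tcp_pos'],4))
    f=r.grab_frame('wrist')
```

```text
[ 0.14 -8.1   2.55] [0.6184 0.0529 0.1808]
[-0.02 -8.03  1.95] [0.6184 0.053  0.1808]
[-0.51 -8.62  2.48] [0.6183 0.053  0.1808]
[ 0.71 -8.68  2.51] [0.6184 0.053  0.1808]
```

apply_moves(dp=[[0, -0.022, 0], [0, -0.022, 0]], twist=[[0, 0, 0], [0, 0, 0]], jaw=[255, 255])

```text
clock: 21.6
tcp_pos: [0.6185, 0.054, 0.1808]
orientation: [3.118, 0.03, -0.005]
contact_force: [0.4, -7.8, 3.3]
grip_width: -0.0002
```

Run:
```python
from h import *
for i in range(4):
    o=r.get_obs();print(np.round(o['contact_force'],2),np.round(o['tcp_pos'],4))
    f=r.grab_frame('wrist')
```

```text
[ 0.45 -7.8   3.35] [0.6185 0.054  0.1808]
[-0.26 -8.67  3.14] [0.6185 0.0541 0.1809]
[ 0.34 -8.68  3.03] [0.6185 0.0541 0.1808]
[-0.55 -8.92  2.62] [0.6185 0.0541 0.1809]
```

```bash
python3 g.py .6207 .0541 .180 1.9
```

```text
t 21.8 pos [0.6185 0.054  0.1808] yaw 1.12 F [-0.26 -8.03  3.25] w 0.0002
twist total /120: [ 0.0113  0.0016 -0.0065] dp/0.12 now: [ 0.0187 -0.0004  0.0068] after twist: [ 0.0187 -0.      0.0069]
```

apply_moves(dp=[[0, -0.012, 0]], twist=[[0.003, 0, -0.001]], jaw=[255])

```text
clock: 21.9
tcp_pos: [0.6185, 0.0536, 0.1808]
orientation: [3.121, 0.032, -0.005]
contact_force: [0.5, -7.9, 1.4]
grip_width: 0.0002
```

Run:
```python
from h import *
for i in range(3):
    o=r.get_obs();print(np.round(o['contact_force'],2),np.round(o['tcp_pos'],4),np.round(o['orientation'],3))
    f=r.grab_frame('wrist')
```

```text
[ 0.49 -7.94  1.4 ] [0.6185 0.0536 0.1808] [ 3.121  0.032 -0.005]
[ 0.86 -8.03  2.76] [0.6185 0.0535 0.1808] [ 3.122  0.031 -0.005]
[ 0.54 -7.82  2.22] [0.6185 0.0536 0.1808] [ 3.122  0.031 -0.005]
```

apply_moves(dp=[[0, -0.025, 0], [0, -0.025, 0]], twist=[[0.003, 0, -0.001], [0.003, 0, -0.001]], jaw=[255, 255])

```text
clock: 22.25
tcp_pos: [0.6187, 0.0539, 0.1808]
orientation: [3.127, 0.031, -0.008]
contact_force: [0.8, -10.9, 3.4]
grip_width: 0.0001
```

Run:
```python
from h import *
for i in range(4):
    o=r.get_obs();print(np.round(o['contact_force'],2),np.round(o['tcp_pos'],4),np.round(o['orientation'],3))
    f=r.grab_frame('wrist')
```

```text
[  0.8  -10.94   3.44] [0.6187 0.0539 0.1808] [ 3.127  0.031 -0.008]
[-0.29 -9.58  2.73] [0.6187 0.0538 0.1808] [ 3.127  0.031 -0.008]
[  0.32 -10.82   2.53] [0.6187 0.0539 0.1807] [ 3.127  0.031 -0.008]
[  0.03 -10.44   3.05] [0.6187 0.0539 0.1808] [ 3.127  0.031 -0.008]
```

apply_moves(dp=[[0, 0.05, 0], [0, 0.1, 0], [0, 0.2, 0], [0, 0.1, -0.3], [0, 0, -0.3], [0, 0, -0.3], [0, 0, 0], [0, 0, 0]], twist=[[0, 0, 0], [0, 0, 0], [0, 0, 0], [0, 0, 0], [0, 0, 0], [0, 0, 0], [0, 0, 0], [0, 0, 0]], jaw=[255, 255, 255, 255, 255, 255, 255, 255])

```text
clock: 23.25
tcp_pos: [0.6196, 0.0019, 0.2915]
orientation: [3.137, 0.039, -0.01]
contact_force: [0.1, -0.6, 0.7]
grip_width: 0.0
```

```bash
python3 g.py .62 .0 .3 1.5
python3 - <<'E'
from meas import *
import m
f=r.grab_frame('top');pickle.dump(f,open('top12.pkl','wb'))
for n in ('top0.pkl','top12.pkl'):
    g=pickle.load(open(n,'rb'));W,a,b=m.cookpose(g);print(n,a)
    P=cloud(g);q=P[m.cooker(g)[0]];A=np.c_[q[:,:2],np.ones(len(q))];print('tilt deg',np.degrees(np.linalg.lstsq(A,q[:,2],rcond=None)[0][:2]))
cv2.imwrite('pics/t12.png',cv2.resize(f['color'][180:330,220:420,::-1],None,fx=4,fy=4,interpolation=2))
f=r.grab_frame('scene');cv2.imwrite('pics/s12.png',cv2.resize(f['color'][150:330,200:440,::-1],None,fx=3.3,fy=3.3,interpolation=2))
o=r.get_obs();f=wpose(r.grab_frame('wrist'),o);pickle.dump(f,open('w12.pkl','wb'));save('wrist12.png',f);wrist(f)
E
```

```text
t 23.25 pos [0.6196 0.0019 0.2915] yaw 1.41 F [ 0.1  -0.62  0.68] w 0.0
twist total /120: [ 0.0021  0.003  -0.0008] dp/0.12 now: [ 0.0025  0.016  -0.0707] after twist: [ 0.003   0.0157 -0.0708]
top0.pkl ((490.85260009765625, 371.47772216796875), (280.55133056640625, 477.51373291015625), 1.4102214574813843)
tilt deg [-0.12829288  0.09133263]
top12.pkl ((491.299072265625, 371.572021484375), (279.5928955078125, 477.4696960449219), 1.4214465618133545)
tilt deg [-0.05922559  0.01321745]
wedge line: x at y=.161 0.614 slope -0.051 w 0.0362 heel row y [0.6173 0.094  0.0187]
1 366 back edge ray@.068 [0.6351 0.1341 0.068 ] [0.6369 0.1394 0.0468]
5 357 back edge ray@.068 [0.6312 0.1324 0.068 ] [0.6326 0.1379 0.0455]Traceback (most recent call last):
  File "<stdin>", line 9, in <module>
  File "meas.py", line 12, in wrist
    u=[u for u in range(330,480) if P[v,u,2]>.045];print(v,u[-1],'back edge ray@.068',ray(f,u[-1]+.5,v,.068).round(4),P[v,u[-1]].round(4))
                                                           ~^^^^
IndexError: list index out of range
```

View pics/wrist12.png

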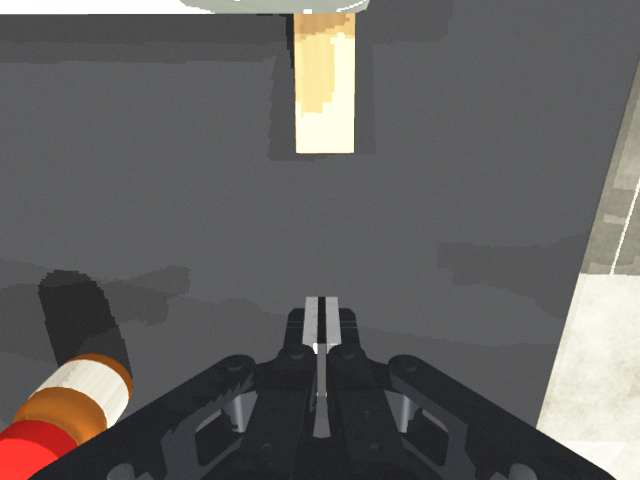

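View pics/s12.png

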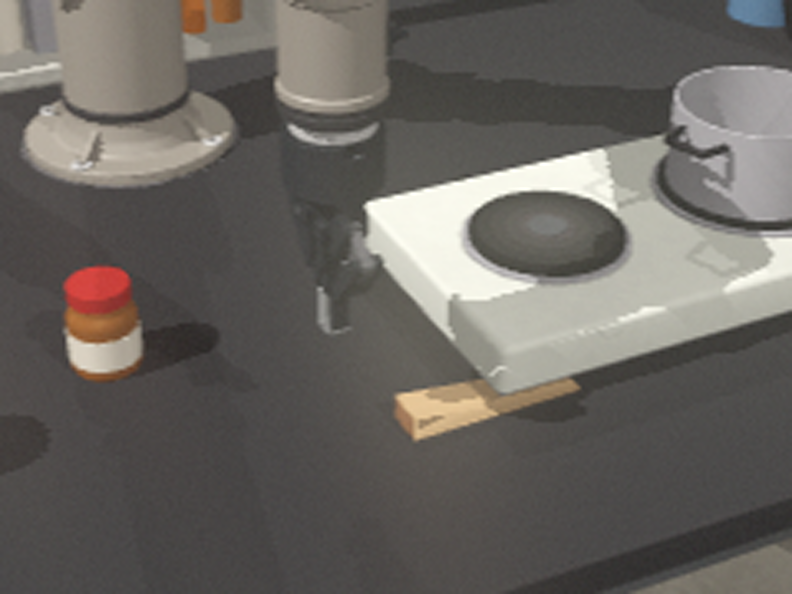

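Run:
```python
from meas import *
f=pickle.load(open('w12.pkl','rb'));P=cloud(f)
for u in (305,325,345): print(ray(f,u,153.5,.023).round(4),P[151,u].round(4))
f=r.grab_frame('top');save('top13.png',f)
```

```text
[0.6059 0.0613 0.023 ] [0.6059 0.0629 0.0236]
[0.6185 0.0616 0.023 ] [0.6185 0.0632 0.0231]
[0.6312 0.0619 0.023 ] [0.6311 0.0635 0.0232]
```

View pics/top13.png

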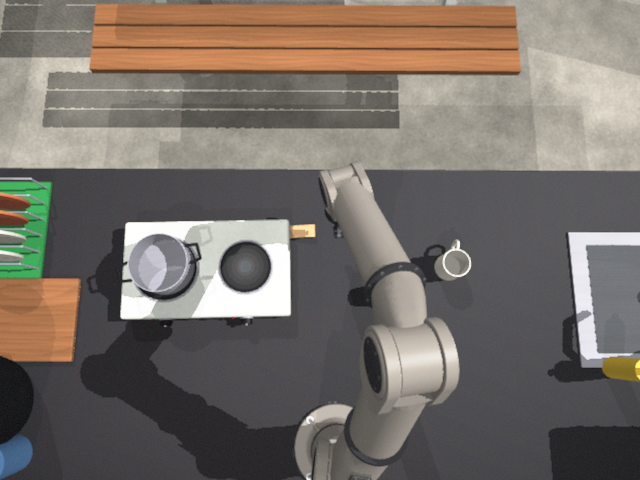

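```bash
python3 -c "
from bench import r
o=r.get_obs();print(o['clock'],o['contact_force'],o['qvel']);print(r.hand_in())"
```

```text
23.45 [0.1696512  0.18756155 0.29321773] [-0.0027768   0.00464024  0.00256818  0.0010258   0.00096518  0.00222119
 -0.00189167]
the job is handed in; nothing more can be done
None
```

The wedge is now tight under the short foot, and I handed the job in at 23.5 s.

**What I did:**
- I gripped the wedge, laid it flat on the counter in line with the cooker, and slid its thin end under the housing.
- The wrist camera then showed it about 4–5 mm off the foot's centre line, so I regripped and moved it over.
- With the fingers shut, I pushed on the heel. The foot began to bear about 55 mm back from the thin end. I pushed on in small steps and stopped at a steady push of about 10.4 N, with the highest reading at 10.9 N.

**Last checks:**
- **Wedge:** after I backed off, the heel stayed where the push had left it, as near as I could measure (about 1–2 mm).
- **Cooker:** it had moved by less than 0.5 mm and turned by about 0.01°. The change in tilt was below 0.1°, within measurement noise.
- **Other things:** the mug and pot look undisturbed in the last pictures. The arm hides the jar in the last top view, but the scene and wrist views show it standing.
- **Robot:** it was touching nothing.

**Disagreements between checks:**
- **Foot position:** I worked it out from the housing edges and never saw the foot itself. The two cameras put it 2–3 mm apart. I went by the wrist camera, which puts the wedge about 1 mm off the foot's middle.
- **Wedge angle:** the last picture suggests the wedge lies roughly 1–1.5° off the cooker's axis.
- **Wrist-camera check:** the final one stopped early because the housing's back edge was out of the picture. The wedge line was measured, but the back edge was not measured again.

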